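# Turn the parts row round for the opposite seat

### The job

The pupil with the red rack sits on the other side of the bench, so the row of parts jars has to run the other way round there: move all four jars from the wooden rack to the red rack in reverse order, so that the jar at the left end of the wooden rack, as the robot sees it, finishes at the right end of the red rack, the second from the left finishes second from the right, and so on. Each jar must stand upright on the floor of its own place in the red rack.

Things in the scene. Friction and masses are not known exactly. Their poses are not given: they have to be found in the camera images.
- center_yellow (a point): Centre (half-way up) of the round screw-top parts jar with a yellow lid and yellow band on a white pot, 40 mm in diameter (lid 41 mm), 60 mm tall, about 80 g, closed, flat-bottomed, z up along its axis. It starts upright on the tile of its own colour in the wooden rack, its centre 41 mm above the table; standing in the red rack its centre is 38 mm above the table.
- center_green (a point): Centre (half-way up) of the round screw-top parts jar with a green lid and green band on a white pot, 40 mm in diameter (lid 41 mm), 60 mm tall, about 80 g, closed, flat-bottomed, z up along its axis. It starts upright on the tile of its own colour in the wooden rack, its centre 41 mm above the table; standing in the red rack its centre is 38 mm above the table.
- center_blue (a point): Centre (half-way up) of the round screw-top parts jar with a blue lid and blue band on a white pot, 40 mm in diameter (lid 41 mm), 60 mm tall, about 80 g, closed, flat-bottomed, z up along its axis. It starts upright on the tile of its own colour in the wooden rack, its centre 41 mm above the table; standing in the red rack its centre is 38 mm above the table.
- center_black (a point): Centre (half-way up) of the round screw-top parts jar with a black lid and black band on a white pot, 40 mm in diameter (lid 41 mm), 60 mm tall, about 80 g, closed, flat-bottomed, z up along its axis. It starts upright on the tile of its own colour in the wooden rack, its centre 41 mm above the table; standing in the red rack its centre is 38 mm above the table.
- tile_yellow: Flat yellow square tile, 60 x 60 x 3 mm, fixed in the floor of one place of the wooden rack, under the yellow jar at the start; it stays there and goes on showing where that jar came from. Origin: centre of its underside, 8 mm above the table. The order of the tiles differs from start to start.
- tile_green: Flat green square tile, 60 x 60 x 3 mm, fixed in the floor of one place of the wooden rack, under the green jar at the start; it stays there and goes on showing where that jar came from. Origin: centre of its underside, 8 mm above the table. The order of the tiles differs from start to start.
- tile_blue: Flat blue square tile, 60 x 60 x 3 mm, fixed in the floor of one place of the wooden rack, under the blue jar at the start; it stays there and goes on showing where that jar came from. Origin: centre of its underside, 8 mm above the table. The order of the tiles differs from start to start.
- tile_black: Flat black square tile, 60 x 60 x 3 mm, fixed in the floor of one place of the wooden rack, under the black jar at the start; it stays there and goes on showing where that jar came from. Origin: centre of its underside, 8 mm above the table. The order of the tiles differs from start to start.
- src: Light wooden rack, a low tray in which the jars start, 74 (x) by 284 (y) mm, fixed. Origin: centre of its underside, on the table. Four open places in a row, 66 x 66 mm inside, centres at x = 0, y = +105, +35, -35, -105 mm. Floor 8 mm up, walls and dividers 4 mm thick, tops 22 mm up. y runs along the row to the robot's left, x away from the robot; turned by up to 0.3 rad.
- dst: Red rack, a low tray, empty at the start, 74 (x) by 284 (y) mm, fixed. Origin: centre of its underside, on the table. Four open places in a row, 66 x 66 mm inside, centres at x = 0, y = +105, +35, -35, -105 mm. Floor 8 mm up, walls and dividers 4 mm thick, tops 22 mm up. Axes as the wooden rack's; it stands left or right of that one. Reverse order: from y = a there to y = -a here.
Not all that is in view belongs to the job. What is shaped like the part that bears center_yellow but orange, pink or purple is not meant.

How it is judged:
By the outcome, as a careful person would: the job done as asked, in the order asked, and still so for the second after the job is handed in, with the robot touching nothing.
It also fails if it takes over 96 s, if anything falls off the work surface, if the arm or the gripper's body presses on something with over 40 N, if the wrist force passes 120 N, or if a joint passes its speed limit or range.

### The arm

A 6-joint arm with a two-finger parallel gripper is mounted at the origin on the work surface. World frame = base frame: x ahead of the robot, y to its left, z up, the work surface at z = 0. Lengths are in mm, angles in rad, forces in N, time in s.
With the tool pointing down it reaches from about 275 to 750 mm from the base axis. Payload 10.2 kg.
Tool frame: the origin (TCP) lies on the centre line of the jaws, within the pads' length; the fingertips stand 17 mm ahead of it and the grasp point (between the pads) lies 2 mm behind it; z points along the fingers, y is the line along which they close (so a half turn about z gives the same grasp; the last joint's range is limited). The gripper opens to 85 mm and grips with 20 to 120 N. Pads are 22 mm wide; open, the fingers measure 114 mm over their backs; the gripper's body (76 mm by 85 mm) begins 54 mm behind the grasp point. The pads swing forward as they close: fully open they stand 13 mm farther back than shut.
Start: joints at [-1.411, 0.313, 1.498, -0, 1.331, -0.223], TCP at [196.086, -487.013, 248.294] pointing down, gripper open.
Joint ranges: [-2.94, 2.94], [-0.97, 2.17], [0.19, 2.56], [-1.23, 4.37], [0.02, 3.11], [-2.88, 2.88]. Speed limits (rad/s): [2.39, 2.39, 3.01, 3.14, 3.14, 3.14].

### API

Orientations are given as a unit quaternion [w, x, y, z].
In Python, from rig import ctrl gives the robot as it stands. The module is installed in compiled form; this text tells all that it offers.
- The arm moves only by the shell command python3 -m jog 'ROWS' [FORCE]. ROWS is JSON, a list of rows, each an object with "delta_pos": the shift along the world's x, y, z in mm, a list of three; "angular": the turn, a rotation vector about the world's x, y, z in rad, a list of three; "fingers": the opening, from 0 (shut) to 1 (fully open). In form: [{"delta_pos": [tx, ty, tz], "angular": [rx, ry, rz], "fingers": fingers}, ...]. A call has 1 to 10 rows; each row is the pose to reach, as a shift and turn from the pose commanded when the call began; what a row does not reach only later rows make up. A row lasts 1/8 s, in which the tool goes at most 62.5 mm and 10.7 degrees, less where a joint would pass 70% of its speed; a pose out of reach is approached as far as the arm can. A call with a gripper value outside its range is refused whole. The fingers move at their own pace and stop on an object; FORCE is the grip in N (left out, the last holds). Time passes only in rows, so rows that repeat a pose let the fingers close. It gives the time, the measured TCP pose, the force, the opening and the grip force at its end, in the units of the state.
- ctrl.sense(): the state, without advancing time (a new reading comes with each control period).
- ctrl.capture(name): name is "scene" or "top"; returns a dict with "pixels" (400x640x3 uint8, blue, green, red), "fx", "fy", "cx", "cy" (pixels), "dist" ([k1, k2, p1, p2, k3] as OpenCV has them; the pictures are not rectified), "R" (3x3) and "t" (3): a world point X has camera coordinates R X + t. Camera axes: x right, y down, z forward; pixel columns grow to the right and rows downward; lengths in mm; the calibration is good to about 2 mm. A picture is of the moment at which its call begins. There is no depth.
- ctrl.finish_job(): hands the job in; it is judged then, once.
The state is a dict: "time_s": time; "joints": joint angles; "dq": joint speeds; "tau": joint torques, N m; "eef_pos": TCP position; "ee_rot": TCP orientation; "force": force on the tool from outside, world axes, zero at the start; "wrist_torque": the same for the moment, N m; "grip_width": opening from 0.0 (shut) to 1.0 (fully open); "grip_force": force on a finger pad.
Only numpy, scipy, OpenCV 4.12 (cv2) and the standard library are available. Lean on these libraries where they do the work, as an engineer would, in place of code of your own. Each camera call takes 0.05 s, during which the arm holds its last target. There are 200 camera calls.

## Working session

There is one attempt and no reset: what is moved stays moved. The work goes in short steps, Python scripts to look and compute and a shell command to move; the robot and the scene stay as the last step left them, time stands still between calls to the robot, and variables do not carry over. Pictures are saved under pics/ and viewed, at most 14 in all, crops included, and the job is handed in when it is done.

```bash
mkdir -p pics; python3 - <<'E'
from rig import ctrl
import cv2
for n in("scene","top"):
    c=ctrl.capture(n);cv2.imwrite(f"pics/{n}0.png",c["pixels"])
    print(n,c["fx"],c["fy"],c["cx"],c["cy"],c["dist"],c["R"],c["t"])
print(ctrl.sense())
E
```

```text
scene 447.1096885276641 447.1096885276641 320.894225160869 196.2798781421009 [0.04117674 0.         0.         0.         0.        ] [[ 0.53862477  0.84238648  0.01638181]
 [ 0.70201103 -0.43794705 -0.56158961]
 [-0.46590114  0.31398629 -0.82725374]] [-274.84849242 -343.8052201  1400.50755023]
top 499.6434827145687 499.6434827145687 317.2435126376543 203.85305988079952 [0.05248797 0.         0.         0.         0.        ] [[-0.02784959 -0.9992442  -0.02711865]
 [-0.99754805  0.02952436 -0.06345233]
 [ 0.06420503  0.02528504 -0.99761635]] [  33.22755471  505.04872639 1209.94814865]
{'time_s': 0.1, 'joints': array([-1.41139670e+00,  3.13421677e-01,  1.49837360e+00, -6.01348017e-06,
        1.33101441e+00, -2.23372238e-01]), 'dq': array([-2.55049659e-04, -7.10309494e-04, -1.86694126e-03, -3.28453702e-04,
       -5.78124793e-05,  7.97349571e-04]), 'tau': array([ 2.79280168e-03, -4.12898469e+01, -2.60142589e+01, -1.29546406e-04,
        3.02601504e-03, -3.21924738e-06]), 'eef_pos': array([ 196.04942805, -486.78672193,  247.77345676]), 'ee_rot': array([-6.08295738e-04,  9.81741228e-01,  1.90220373e-01,  1.65419951e-05]), 'force': array([ 0.2729911 ,  0.49701959, -0.42672709]), 'wrist_torque': array([-0.02179364, -0.03911461,  0.00727481]), 'grip_force': 0.0, 'grip_width': 1.0007698265427143}
```

View pics/top0.png

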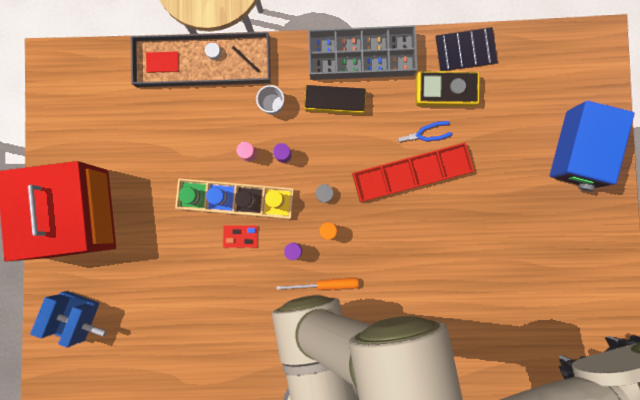

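View pics/scene0.png

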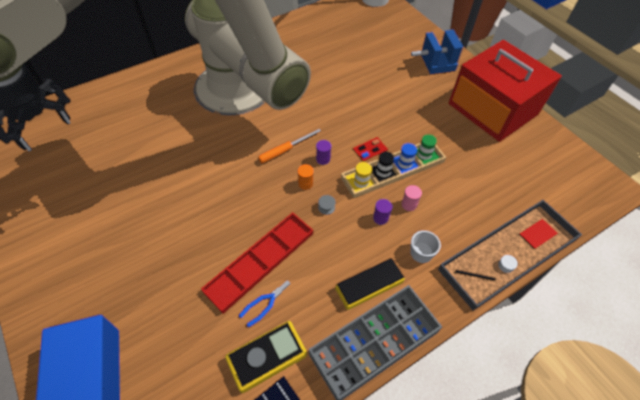

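The top view shows the wooden rack on the left, with lids at green (188,195), blue (217,197), black (249,200) and yellow (275,203). The empty red rack is on the right, from about (354,185) to (473,160). I'll enlarge that area to read the corners.

```bash
python3 - <<'E'
import cv2
a=cv2.imread("pics/top0.png")
cv2.imwrite("pics/cl.png",cv2.resize(a[165:235,165:305],None,fx=5.5,fy=5.5,interpolation=cv2.INTER_CUBIC))
cv2.imwrite("pics/cr.png",cv2.resize(a[135:210,345:485],None,fx=5.5,fy=5.5,interpolation=cv2.INTER_CUBIC))
E
```

```text
(no output)
```

View pics/cl.png

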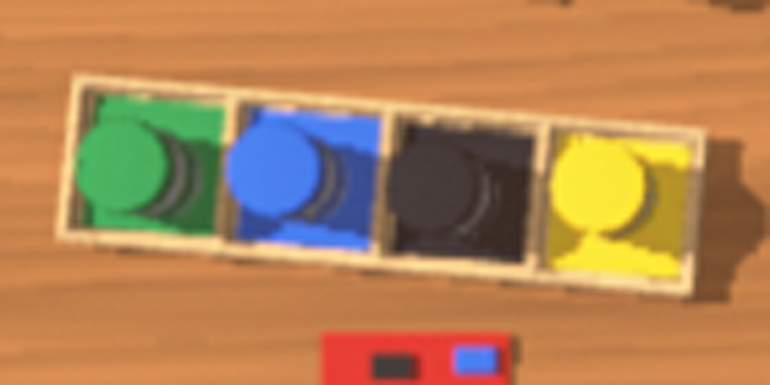

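View pics/cr.png

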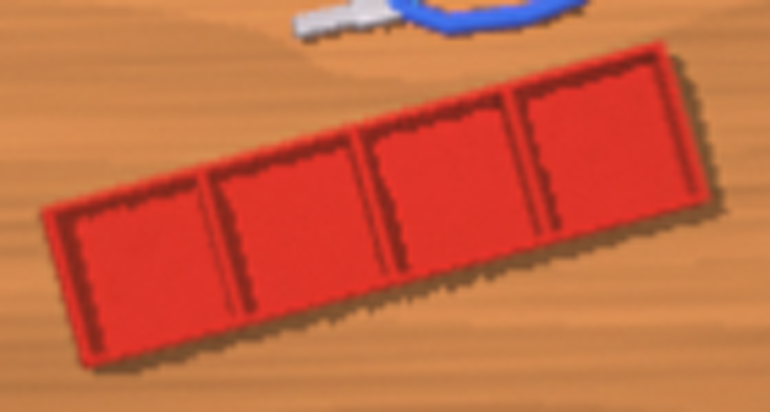

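Crop readings:
- **Lid centres:** green (123,167), blue (273,169), black (432,186), yellow (598,185).
- **Wooden rack top corners:** (75,75), (706,130), (690,297), (58,240).
- **Red rack top corners:** (42,208), (662,43), (710,203), (87,367).

```bash
cat > h.py <<'E'
import numpy as np, cv2
def w(c,px,z):
    K=np.array([[c["fx"],0,c["cx"]],[0,c["fy"],c["cy"]],[0,0,1]])
    n=cv2.undistortPoints(np.float64(px).reshape(-1,1,2),K,np.float64(c["dist"]))[:,0]
    R=np.array(c["R"]);t=np.array(c["t"]);o=-R.T@t
    d=np.c_[n,np.ones(len(n))]@R
    return o+d*((z-o[2])/d[:,2])[:,None]
def crop(px,u0,v0,s): return (np.float64(px)+.5)/s-.5+[u0,v0]
E
python3 - <<'E'
from rig import ctrl
from h import *
np.set_printoptions(precision=1,suppress=True)
c=ctrl.capture("top")
print("jars g b k y",w(c,crop([(123,167),(273,169),(432,186),(598,185)],165,165,5.5),71))
for nm,p,o in(("src",[(75,75),(706,130),(690,297),(58,240)],(165,165)),("dst",[(42,208),(662,43),(710,203),(87,367)],(345,135))):
    q=w(c,crop(p,*o,5.5),22)
    L=(q[0]+q[3])/2;Rr=(q[1]+q[2])/2;C=(L+Rr)/2
    e=(L-Rr)[:2];yaw=np.arctan2(-e[0],e[1])
    print(nm,"sides",[np.linalg.norm(q[i]-q[(i+1)%4]) for i in range(4)],"C",C,"yaw",yaw)
    for a in(105,35,-35,-105): print(a,C[:2]+a*np.array([-np.sin(yaw),np.cos(yaw)]))
s=ctrl.sense();r=s["ee_rot"]
from scipy.spatial.transform import Rotation as Ro
print(Ro.from_quat(np.r_[r[1:],r[0]]).as_matrix())
E
```

```text
jars g b k y [[532.4 323.7  71. ]
 [529.6 259.4  71. ]
 [520.3 191.4  71. ]
 [518.6 120.2  71. ]]
src sides [np.float64(283.66846111993084), np.float64(74.75073093052862), np.float64(283.1433465423259), np.float64(74.16608266543625)] C [525.2 222.2  22. ] yaw -0.11810662021081246
105 [537.5 326.5]
35 [529.3 257. ]
-35 [521.  187.5]
-105 [512.8 118. ]
dst sides [np.float64(282.75930938275536), np.float64(73.85756969521984), np.float64(282.74026589289423), np.float64(73.6181281207732)] C [ 576.4 -215.7   22. ] yaw 0.22928860437761367
105 [ 552.5 -113.4]
35 [ 568.4 -181.6]
-35 [ 584.3 -249.8]
-105 [ 600.3 -317.9]
[[ 0.9  0.4 -0. ]
 [ 0.4 -0.9  0. ]
 [ 0.  -0.  -1. ]]
```

Side lengths come out at 283 x 74 mm, matching the racks, and the jars lie inside their places. I'll take yellow first, moving above it with the jaws set to close across the row.

```bash
python3 -m jog '[{"delta_pos":[160,300,0],"angular":[0,0,0.5],"fingers":1},{"delta_pos":[160,300,0],"angular":[0,0,0.5],"fingers":1},{"delta_pos":[160,300,0],"angular":[0,0,0.5],"fingers":1},{"delta_pos":[160,300,0],"angular":[0,0,0.5],"fingers":1},{"delta_pos":[160,300,0],"angular":[0,0,0.5],"fingers":1},{"delta_pos":[160,300,0],"angular":[0,0,0.5],"fingers":1},{"delta_pos":[322,607,-110],"angular":[0,0,1.07],"fingers":1},{"delta_pos":[322,607,-110],"angular":[0,0,1.07],"fingers":1},{"delta_pos":[322,607,-110],"angular":[0,0,1.07],"fingers":1},{"delta_pos":[322,607,-110],"angular":[0,0,1.07],"fingers":1}]' 30
```

```text
time_s: 1.4
eef_pos: [468.0, 25.7, 172.2]
ee_rot: [0.0, 0.747, 0.665, 0.0]
force: [-1.0, -2.2, 0.4]
grip_width: 0.999
grip_force: 0.0
```

```bash
python3 -m jog '[{"delta_pos":[0,0,0],"angular":[0,0,0],"fingers":1},{"delta_pos":[0,0,0],"angular":[0,0,0],"fingers":1}]'
```

```text
time_s: 1.65
eef_pos: [467.1, 23.5, 172.8]
ee_rot: [-0.0, 0.747, 0.664, -0.0]
force: [-0.7, -1.4, -0.3]
grip_width: 0.999
grip_force: 0.0
```

```bash
python3 -m jog '[{"delta_pos":[51,97,-33],"angular":[0,0,0],"fingers":1},{"delta_pos":[51,97,-33],"angular":[0,0,0],"fingers":1},{"delta_pos":[51,97,-33],"angular":[0,0,0],"fingers":1},{"delta_pos":[51,97,-33],"angular":[0,0,0],"fingers":1}]'; python3 - <<'E'
from rig import ctrl
import cv2
c=ctrl.capture("scene")["pixels"];cv2.imwrite("pics/s1.png",cv2.resize(c[80:260,280:500],None,fx=3,fy=3))
E
```

```text
time_s: 2.15
eef_pos: [518.3, 119.3, 140.3]
ee_rot: [0.0, 0.748, 0.664, 0.0]
force: [0.3, 1.2, -0.2]
grip_width: 1.001
grip_force: 0.0
```

View pics/s1.png

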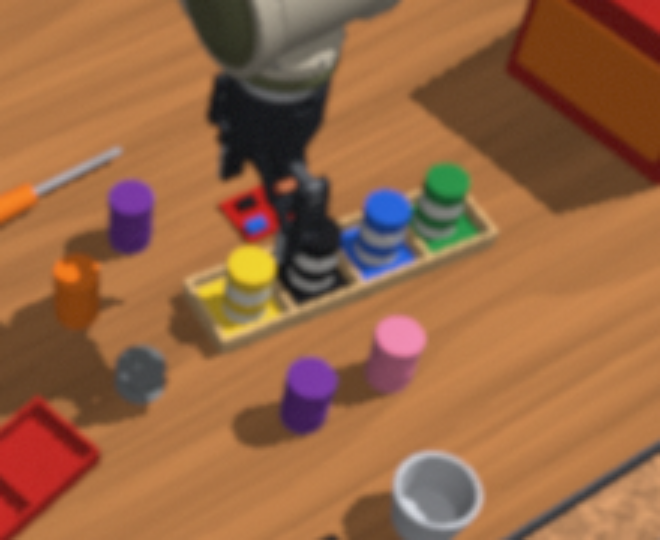

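The yellow jar is at (250,285) in the crop and the gripper sits above it, as the projection says it should. I'll go down and grip.

```bash
python3 -m jog '[{"delta_pos":[0,1,-45],"angular":[0,0,0],"fingers":1},{"delta_pos":[0,1,-75],"angular":[0,0,0],"fingers":1},{"delta_pos":[0,1,-90],"angular":[0,0,0],"fingers":1},{"delta_pos":[0,1,-90],"angular":[0,0,0],"fingers":1},{"delta_pos":[0,1,-90],"angular":[0,0,0],"fingers":0.3},{"delta_pos":[0,1,-90],"angular":[0,0,0],"fingers":0.3},{"delta_pos":[0,1,-90],"angular":[0,0,0],"fingers":0.3},{"delta_pos":[0,1,-90],"angular":[0,0,0],"fingers":0.3},{"delta_pos":[0,1,-90],"angular":[0,0,0],"fingers":0.3},{"delta_pos":[0,1,-90],"angular":[0,0,0],"fingers":0.3}]' 30
```

```text
time_s: 3.45
eef_pos: [518.6, 121.8, 50.6]
ee_rot: [0.0, 0.747, 0.664, 0.0]
force: [-1.5, 0.1, 5.6]
grip_width: 0.472
grip_force: 29.6
```

```bash
python3 -m jog '[{"delta_pos":[0,0,50],"angular":[0,0,0],"fingers":0.3},{"delta_pos":[0,0,95],"angular":[0,0,0],"fingers":0.3},{"delta_pos":[10,-50,95],"angular":[0,0,0.1],"fingers":0.3},{"delta_pos":[18,-105,95],"angular":[0,0,0.2],"fingers":0.3},{"delta_pos":[24,-160,95],"angular":[0,0,0.3],"fingers":0.3},{"delta_pos":[30,-210,95],"angular":[0,0,0.347],"fingers":0.3},{"delta_pos":[34,-234,95],"angular":[0,0,0.347],"fingers":0.3},{"delta_pos":[34,-234,95],"angular":[0,0,0.347],"fingers":0.3},{"delta_pos":[34,-234,95],"angular":[0,0,0.347],"fingers":0.3}]'; python3 - <<'E'
from rig import ctrl
import cv2
c=ctrl.capture("scene")["pixels"];cv2.imwrite("pics/s2.png",cv2.resize(c[130:330,180:400],None,fx=2.7,fy=2.7))
E
```

```text
time_s: 4.58
eef_pos: [552.1, -111.3, 144.7]
ee_rot: [-0.0, 0.621, 0.783, 0.0]
force: [-0.6, 0.2, -1.4]
grip_width: 0.473
grip_force: 31.0
```

View pics/s2.png

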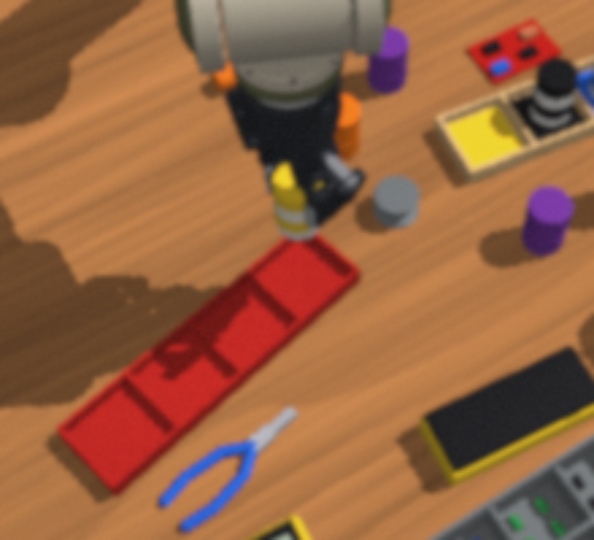

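The yellow jar hangs upright at (293,205), just above the left-end place of the red rack. I'll lower it, release, and lift clear.

```bash
python3 -m jog '[{"delta_pos":[0,-1,-50],"angular":[0,0,0],"fingers":0.3},{"delta_pos":[0,-1,-80],"angular":[0,0,0],"fingers":0.3},{"delta_pos":[0,-1,-92],"angular":[0,0,0],"fingers":0.3},{"delta_pos":[0,-1,-97],"angular":[0,0,0],"fingers":0.3},{"delta_pos":[0,-1,-97],"angular":[0,0,0],"fingers":0.3},{"delta_pos":[0,-1,-97],"angular":[0,0,0],"fingers":0.3}]'; python3 -m jog '[{"delta_pos":[0,0,0],"angular":[0,0,0],"fingers":0.6},{"delta_pos":[0,0,0],"angular":[0,0,0],"fingers":0.8},{"delta_pos":[0,0,0],"angular":[0,0,0],"fingers":1},{"delta_pos":[0,0,0],"angular":[0,0,0],"fingers":1},{"delta_pos":[0,0,0],"angular":[0,0,0],"fingers":1},{"delta_pos":[0,0,40],"angular":[0,0,0],"fingers":1},{"delta_pos":[0,0,95],"angular":[0,0,0],"fingers":1},{"delta_pos":[0,0,95],"angular":[0,0,0],"fingers":1},{"delta_pos":[0,0,95],"angular":[0,0,0],"fingers":1}]'
```

```text
time_s: 5.38
eef_pos: [552.8, -113.4, 48.8]
ee_rot: [0.001, 0.622, 0.783, 0.0]
force: [0.6, 0.5, -1.0]
grip_width: 0.467
grip_force: 30.9
time_s: 6.5
eef_pos: [552.0, -113.1, 142.1]
ee_rot: [-0.0, 0.622, 0.783, -0.0]
force: [0.1, -0.5, -0.3]
grip_width: 1.003
grip_force: 0.0
```

```bash
python3 -m jog '[{"delta_pos":[-32,304,0],"angular":[0,0,-0.347],"fingers":1},{"delta_pos":[-32,304,0],"angular":[0,0,-0.347],"fingers":1},{"delta_pos":[-32,304,0],"angular":[0,0,-0.347],"fingers":1},{"delta_pos":[-32,304,0],"angular":[0,0,-0.347],"fingers":1},{"delta_pos":[-32,304,0],"angular":[0,0,-0.347],"fingers":1},{"delta_pos":[-32,304,0],"angular":[0,0,-0.347],"fingers":1},{"delta_pos":[-32,304,0],"angular":[0,0,-0.347],"fingers":1},{"delta_pos":[-32,304,0],"angular":[0,0,-0.347],"fingers":1},{"delta_pos":[-32,304,0],"angular":[0,0,-0.347],"fingers":1}]'; python3 - <<'E'
from rig import ctrl
import cv2
c=ctrl.capture("scene")["pixels"];cv2.imwrite("pics/s3.png",c[60:340,180:500])
E
```

```text
time_s: 7.62
eef_pos: [520.5, 189.7, 142.6]
ee_rot: [-0.0, 0.748, 0.664, -0.0]
force: [-0.9, 0.4, 0.2]
grip_width: 1.004
grip_force: 0.0
```

View pics/s3.png

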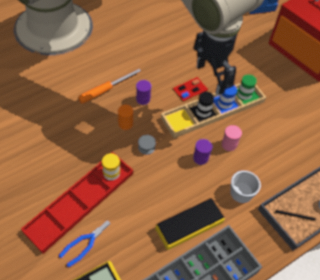

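The yellow jar stands upright in the left-end place of the red rack, at (111,167). Black is next.

```bash
python3 -m jog '[{"delta_pos":[0,1,-45],"angular":[0,0,0],"fingers":1},{"delta_pos":[0,1,-77],"angular":[0,0,0],"fingers":1},{"delta_pos":[0,1,-92],"angular":[0,0,0],"fingers":1},{"delta_pos":[0,1,-92],"angular":[0,0,0],"fingers":1},{"delta_pos":[0,1,-92],"angular":[0,0,0],"fingers":0.3},{"delta_pos":[0,1,-92],"angular":[0,0,0],"fingers":0.3},{"delta_pos":[0,1,-92],"angular":[0,0,0],"fingers":0.3},{"delta_pos":[0,1,-92],"angular":[0,0,0],"fingers":0.3},{"delta_pos":[0,1,-92],"angular":[0,0,0],"fingers":0.3},{"delta_pos":[0,1,-92],"angular":[0,0,0],"fingers":0.3}]' 30
```

```text
time_s: 8.93
eef_pos: [520.8, 191.9, 51.6]
ee_rot: [0.0, 0.748, 0.664, 0.001]
force: [-1.4, -0.7, 6.4]
grip_width: 0.467
grip_force: 30.2
```

```bash
python3 -m jog '[{"delta_pos":[0,0,50],"angular":[0,0,0],"fingers":0.3},{"delta_pos":[0,0,95],"angular":[0,0,0],"fingers":0.3},{"delta_pos":[48,-373,95],"angular":[0,0,0.347],"fingers":0.3},{"delta_pos":[48,-373,95],"angular":[0,0,0.347],"fingers":0.3},{"delta_pos":[48,-373,95],"angular":[0,0,0.347],"fingers":0.3},{"delta_pos":[48,-373,95],"angular":[0,0,0.347],"fingers":0.3},{"delta_pos":[48,-373,95],"angular":[0,0,0.347],"fingers":0.3},{"delta_pos":[48,-373,95],"angular":[0,0,0.347],"fingers":0.3},{"delta_pos":[48,-373,95],"angular":[0,0,0.347],"fingers":0.3},{"delta_pos":[48,-373,95],"angular":[0,0,0.347],"fingers":0.3}]'; python3 -m jog '[{"delta_pos":[0,0,0],"angular":[0,0,0],"fingers":0.3},{"delta_pos":[0,0,0],"angular":[0,0,0],"fingers":0.3}]'
```

```text
time_s: 10.18
eef_pos: [568.0, -181.2, 145.4]
ee_rot: [-0.0, 0.622, 0.783, 0.0]
force: [-0.5, 0.9, 0.0]
grip_width: 0.469
grip_force: 31.1
time_s: 10.42
eef_pos: [568.4, -179.9, 145.9]
ee_rot: [-0.0, 0.621, 0.784, 0.0]
force: [-0.2, -0.5, -1.2]
grip_width: 0.467
grip_force: 31.1
```

```bash
python3 -m jog '[{"delta_pos":[0,-1,-50],"angular":[0,0,0],"fingers":0.3},{"delta_pos":[0,-1,-80],"angular":[0,0,0],"fingers":0.3},{"delta_pos":[0,-1,-92],"angular":[0,0,0],"fingers":0.3},{"delta_pos":[0,-1,-97],"angular":[0,0,0],"fingers":0.3},{"delta_pos":[0,-1,-97],"angular":[0,0,0],"fingers":0.3},{"delta_pos":[0,-1,-97],"angular":[0,0,0],"fingers":0.3}]'; python3 -m jog '[{"delta_pos":[0,0,0],"angular":[0,0,0],"fingers":0.6},{"delta_pos":[0,0,0],"angular":[0,0,0],"fingers":0.8},{"delta_pos":[0,0,0],"angular":[0,0,0],"fingers":1},{"delta_pos":[0,0,0],"angular":[0,0,0],"fingers":1},{"delta_pos":[0,0,0],"angular":[0,0,0],"fingers":1},{"delta_pos":[0,0,40],"angular":[0,0,0],"fingers":1},{"delta_pos":[0,0,95],"angular":[0,0,0],"fingers":1},{"delta_pos":[0,0,95],"angular":[0,0,0],"fingers":1},{"delta_pos":[0,0,95],"angular":[0,0,0],"fingers":1}]'
```

```text
time_s: 11.18
eef_pos: [568.8, -182.4, 49.8]
ee_rot: [0.001, 0.622, 0.783, 0.0]
force: [-0.3, -0.6, -0.6]
grip_width: 0.467
grip_force: 31.1
time_s: 12.3
eef_pos: [568.0, -182.0, 143.1]
ee_rot: [-0.001, 0.622, 0.783, -0.0]
force: [0.1, 0.6, 0.3]
grip_width: 0.996
grip_force: 0.0
```

```bash
python3 -m jog '[{"delta_pos":[-39,442,0],"angular":[0,0,-0.347],"fingers":1},{"delta_pos":[-39,442,0],"angular":[0,0,-0.347],"fingers":1},{"delta_pos":[-39,442,0],"angular":[0,0,-0.347],"fingers":1},{"delta_pos":[-39,442,0],"angular":[0,0,-0.347],"fingers":1},{"delta_pos":[-39,442,0],"angular":[0,0,-0.347],"fingers":1},{"delta_pos":[-39,442,0],"angular":[0,0,-0.347],"fingers":1},{"delta_pos":[-39,442,0],"angular":[0,0,-0.347],"fingers":1},{"delta_pos":[-39,442,0],"angular":[0,0,-0.347],"fingers":1},{"delta_pos":[-39,442,0],"angular":[0,0,-0.347],"fingers":1},{"delta_pos":[-39,442,0],"angular":[0,0,-0.347],"fingers":1}]';python3 -m jog '[{"delta_pos":[0,0,0],"angular":[0,0,0],"fingers":1},{"delta_pos":[0,0,0],"angular":[0,0,0],"fingers":1}]'; python3 - <<'E'
from rig import ctrl
import cv2
c=ctrl.capture("scene")["pixels"];cv2.imwrite("pics/s4.png",cv2.resize(c[60:340,180:500],None,fx=1.5,fy=1.5))
E
```

```text
time_s: 13.55
eef_pos: [529.5, 258.4, 143.2]
ee_rot: [-0.0, 0.748, 0.664, -0.001]
force: [0.8, 0.1, -0.3]
grip_width: 0.997
grip_force: 0.0
time_s: 13.8
eef_pos: [529.5, 259.0, 143.8]
ee_rot: [0.0, 0.748, 0.664, -0.0]
force: [-0.5, 0.1, 0.4]
grip_width: 1.0
grip_force: 0.0
```

View pics/s4.png

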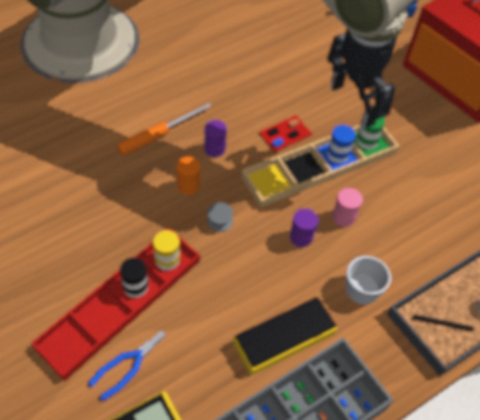

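Yellow (167,250) and black (134,278) stand upright in the first two places of the red rack. Blue is next.

```bash
python3 -m jog '[{"delta_pos":[0,0,-45],"angular":[0,0,0],"fingers":1},{"delta_pos":[0,0,-78],"angular":[0,0,0],"fingers":1},{"delta_pos":[0,0,-93],"angular":[0,0,0],"fingers":1},{"delta_pos":[0,0,-93],"angular":[0,0,0],"fingers":1},{"delta_pos":[0,0,-93],"angular":[0,0,0],"fingers":0.3},{"delta_pos":[0,0,-93],"angular":[0,0,0],"fingers":0.3},{"delta_pos":[0,0,-93],"angular":[0,0,0],"fingers":0.3},{"delta_pos":[0,0,-93],"angular":[0,0,0],"fingers":0.3},{"delta_pos":[0,0,-93],"angular":[0,0,0],"fingers":0.3},{"delta_pos":[0,0,-93],"angular":[0,0,0],"fingers":0.3}]' 30
```

```text
time_s: 15.1
eef_pos: [529.6, 259.9, 51.7]
ee_rot: [0.0, 0.748, 0.664, 0.001]
force: [-1.5, -0.2, 6.3]
grip_width: 0.466
grip_force: 29.9
```

```bash
python3 -m jog '[{"delta_pos":[0,0,50],"angular":[0,0,0],"fingers":0.3},{"delta_pos":[0,0,95],"angular":[0,0,0],"fingers":0.3},{"delta_pos":[30,-280,95],"angular":[0,0,0.2],"fingers":0.3},{"delta_pos":[30,-280,95],"angular":[0,0,0.2],"fingers":0.3},{"delta_pos":[30,-280,95],"angular":[0,0,0.2],"fingers":0.3},{"delta_pos":[30,-280,95],"angular":[0,0,0.2],"fingers":0.3},{"delta_pos":[30,-280,95],"angular":[0,0,0.2],"fingers":0.3}]'; python3 -m jog '[{"delta_pos":[25,-229,0],"angular":[0,0,0.147],"fingers":0.3},{"delta_pos":[25,-229,0],"angular":[0,0,0.147],"fingers":0.3},{"delta_pos":[25,-229,0],"angular":[0,0,0.147],"fingers":0.3},{"delta_pos":[25,-229,0],"angular":[0,0,0.147],"fingers":0.3},{"delta_pos":[25,-229,0],"angular":[0,0,0.147],"fingers":0.3},{"delta_pos":[25,-229,0],"angular":[0,0,0.147],"fingers":0.3},{"delta_pos":[25,-229,0],"angular":[0,0,0.147],"fingers":0.3}]'
```

```text
time_s: 15.98
eef_pos: [559.3, -23.0, 145.8]
ee_rot: [0.0, 0.678, 0.735, -0.0]
force: [0.3, 0.9, -0.9]
grip_width: 0.468
grip_force: 30.9
time_s: 16.85
eef_pos: [584.4, -248.0, 145.9]
ee_rot: [-0.0, 0.621, 0.784, 0.0]
force: [0.8, 0.4, -0.9]
grip_width: 0.471
grip_force: 30.9
```

```bash
python3 -m jog '[{"delta_pos":[0,-1,-50],"angular":[0,0,0],"fingers":0.3},{"delta_pos":[0,-1,-80],"angular":[0,0,0],"fingers":0.3},{"delta_pos":[0,-1,-92],"angular":[0,0,0],"fingers":0.3},{"delta_pos":[0,-1,-97],"angular":[0,0,0],"fingers":0.3},{"delta_pos":[0,-1,-97],"angular":[0,0,0],"fingers":0.3},{"delta_pos":[0,-1,-97],"angular":[0,0,0],"fingers":0.3}]'; python3 -m jog '[{"delta_pos":[0,0,0],"angular":[0,0,0],"fingers":0.6},{"delta_pos":[0,0,0],"angular":[0,0,0],"fingers":0.8},{"delta_pos":[0,0,0],"angular":[0,0,0],"fingers":1},{"delta_pos":[0,0,0],"angular":[0,0,0],"fingers":1},{"delta_pos":[0,0,0],"angular":[0,0,0],"fingers":1},{"delta_pos":[0,0,40],"angular":[0,0,0],"fingers":1},{"delta_pos":[0,0,95],"angular":[0,0,0],"fingers":1},{"delta_pos":[0,0,95],"angular":[0,0,0],"fingers":1},{"delta_pos":[0,0,95],"angular":[0,0,0],"fingers":1}]'
```

```text
time_s: 17.6
eef_pos: [584.8, -250.5, 49.9]
ee_rot: [0.001, 0.622, 0.783, 0.0]
force: [0.5, 0.5, -0.4]
grip_width: 0.469
grip_force: 30.9
time_s: 18.73
eef_pos: [584.0, -250.0, 143.2]
ee_rot: [-0.0, 0.622, 0.783, -0.0]
force: [-0.0, 1.0, -0.8]
grip_width: 0.999
grip_force: 0.0
```

```bash
python3 -m jog '[{"delta_pos":[-27,300,0],"angular":[0,0,-0.18],"fingers":1},{"delta_pos":[-27,300,0],"angular":[0,0,-0.18],"fingers":1},{"delta_pos":[-27,300,0],"angular":[0,0,-0.18],"fingers":1},{"delta_pos":[-27,300,0],"angular":[0,0,-0.18],"fingers":1},{"delta_pos":[-27,300,0],"angular":[0,0,-0.18],"fingers":1}]';python3 -m jog '[{"delta_pos":[-25,274,0],"angular":[0,0,-0.167],"fingers":1},{"delta_pos":[-25,274,0],"angular":[0,0,-0.167],"fingers":1},{"delta_pos":[-25,274,0],"angular":[0,0,-0.167],"fingers":1},{"delta_pos":[-25,274,0],"angular":[0,0,-0.167],"fingers":1},{"delta_pos":[-25,274,0],"angular":[0,0,-0.167],"fingers":1},{"delta_pos":[-25,274,0],"angular":[0,0,-0.167],"fingers":1},{"delta_pos":[-25,274,0],"angular":[0,0,-0.167],"fingers":1},{"delta_pos":[-25,274,0],"angular":[0,0,-0.167],"fingers":1}]'; python3 - <<'E'
from rig import ctrl
import cv2
c=ctrl.capture("scene")["pixels"];cv2.imwrite("pics/s5.png",cv2.resize(c[60:340,180:500],None,fx=1.5,fy=1.5))
E
```

```text
time_s: 19.35
eef_pos: [556.1, 52.1, 142.4]
ee_rot: [-0.001, 0.689, 0.724, -0.001]
force: [0.5, 0.8, -0.5]
grip_width: 1.0
grip_force: 0.0
time_s: 20.35
eef_pos: [532.6, 322.6, 143.5]
ee_rot: [-0.0, 0.748, 0.664, -0.0]
force: [-0.5, -0.7, -0.6]
grip_width: 1.004
grip_force: 0.0
```

View pics/s5.png

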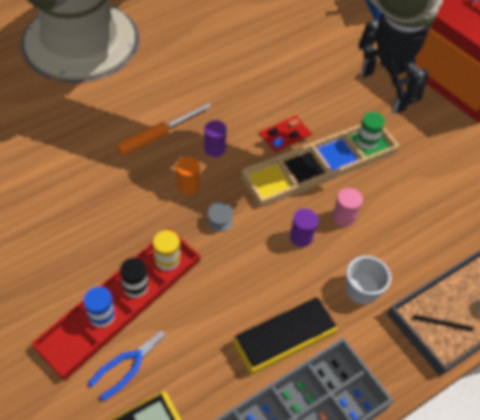

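Blue stands upright in the third place (99,307). Green is still in the wooden rack at (372,132), with the gripper above it and clear of the toolbox.

```bash
python3 -m jog '[{"delta_pos":[0,0,-45],"angular":[0,0,0],"fingers":1},{"delta_pos":[0,0,-78],"angular":[0,0,0],"fingers":1},{"delta_pos":[0,0,-93],"angular":[0,0,0],"fingers":1},{"delta_pos":[0,0,-93],"angular":[0,0,0],"fingers":1},{"delta_pos":[0,0,-93],"angular":[0,0,0],"fingers":0.3},{"delta_pos":[0,0,-93],"angular":[0,0,0],"fingers":0.3},{"delta_pos":[0,0,-93],"angular":[0,0,0],"fingers":0.3},{"delta_pos":[0,0,-93],"angular":[0,0,0],"fingers":0.3},{"delta_pos":[0,0,-93],"angular":[0,0,0],"fingers":0.3},{"delta_pos":[0,0,-93],"angular":[0,0,0],"fingers":0.3}]' 30
```

```text
time_s: 21.65
eef_pos: [532.7, 324.0, 51.8]
ee_rot: [0.0, 0.748, 0.664, 0.001]
force: [-2.0, -0.7, 5.5]
grip_width: 0.471
grip_force: 30.0
```

```bash
python3 -m jog '[{"delta_pos":[0,0,50],"angular":[0,0,0],"fingers":0.3},{"delta_pos":[0,0,95],"angular":[0,0,0],"fingers":0.3},{"delta_pos":[36,-340,95],"angular":[0,0,0.2],"fingers":0.3},{"delta_pos":[36,-340,95],"angular":[0,0,0.2],"fingers":0.3},{"delta_pos":[36,-340,95],"angular":[0,0,0.2],"fingers":0.3},{"delta_pos":[36,-340,95],"angular":[0,0,0.2],"fingers":0.3},{"delta_pos":[36,-340,95],"angular":[0,0,0.2],"fingers":0.3},{"delta_pos":[36,-340,95],"angular":[0,0,0.2],"fingers":0.3}]'; python3 -m jog '[{"delta_pos":[32,-302,0],"angular":[0,0,0.147],"fingers":0.3},{"delta_pos":[32,-302,0],"angular":[0,0,0.147],"fingers":0.3},{"delta_pos":[32,-302,0],"angular":[0,0,0.147],"fingers":0.3},{"delta_pos":[32,-302,0],"angular":[0,0,0.147],"fingers":0.3},{"delta_pos":[32,-302,0],"angular":[0,0,0.147],"fingers":0.3},{"delta_pos":[32,-302,0],"angular":[0,0,0.147],"fingers":0.3},{"delta_pos":[32,-302,0],"angular":[0,0,0.147],"fingers":0.3},{"delta_pos":[32,-302,0],"angular":[0,0,0.147],"fingers":0.3}]'
```

```text
time_s: 22.65
eef_pos: [568.3, -19.2, 145.8]
ee_rot: [0.0, 0.678, 0.735, -0.0]
force: [0.3, -0.3, -0.1]
grip_width: 0.468
grip_force: 30.8
time_s: 23.65
eef_pos: [600.5, -317.0, 145.9]
ee_rot: [-0.0, 0.621, 0.784, 0.0]
force: [-0.3, 0.5, -0.5]
grip_width: 0.468
grip_force: 30.8
```

```bash
python3 -m jog '[{"delta_pos":[0,-1,-50],"angular":[0,0,0],"fingers":0.3},{"delta_pos":[0,-1,-80],"angular":[0,0,0],"fingers":0.3},{"delta_pos":[0,-1,-92],"angular":[0,0,0],"fingers":0.3},{"delta_pos":[0,-1,-97],"angular":[0,0,0],"fingers":0.3},{"delta_pos":[0,-1,-97],"angular":[0,0,0],"fingers":0.3},{"delta_pos":[0,-1,-97],"angular":[0,0,0],"fingers":0.3}]'; python3 -m jog '[{"delta_pos":[0,0,0],"angular":[0,0,0],"fingers":0.6},{"delta_pos":[0,0,0],"angular":[0,0,0],"fingers":0.8},{"delta_pos":[0,0,0],"angular":[0,0,0],"fingers":1},{"delta_pos":[0,0,0],"angular":[0,0,0],"fingers":1},{"delta_pos":[0,0,0],"angular":[0,0,0],"fingers":1},{"delta_pos":[0,0,40],"angular":[0,0,0],"fingers":1},{"delta_pos":[0,0,95],"angular":[0,0,0],"fingers":1},{"delta_pos":[-60,0,130],"angular":[0,0,0],"fingers":1},{"delta_pos":[-120,0,130],"angular":[0,0,0],"fingers":1},{"delta_pos":[-170,0,130],"angular":[0,0,0],"fingers":1}]';python3 -m jog '[{"delta_pos":[-50,0,0],"angular":[0,0,0],"fingers":1},{"delta_pos":[-50,0,0],"angular":[0,0,0],"fingers":1},{"delta_pos":[-50,0,0],"angular":[0,0,0],"fingers":1}]'; python3 - <<'E'
from rig import ctrl
import cv2
c=ctrl.capture("scene")["pixels"];d=ctrl.capture("top")["pixels"]
cv2.imwrite("pics/s6.png",cv2.hconcat([cv2.resize(c[190:330,190:350],(400,350)),cv2.resize(d[120:260,340:500],(400,350))]))
E
```

```text
time_s: 24.4
eef_pos: [600.8, -319.5, 50.0]
ee_rot: [0.001, 0.622, 0.783, 0.0]
force: [0.7, -0.2, 0.7]
grip_width: 0.473
grip_force: 30.8
time_s: 25.65
eef_pos: [428.4, -319.0, 179.4]
ee_rot: [0.001, 0.622, 0.783, -0.0]
force: [0.6, -0.8, 0.6]
grip_width: 1.002
grip_force: 0.0
time_s: 26.02
eef_pos: [380.9, -319.5, 179.2]
ee_rot: [0.001, 0.622, 0.783, -0.0]
force: [-0.1, 0.5, 0.7]
grip_width: 1.001
grip_force: 0.0
```

View pics/s6.png

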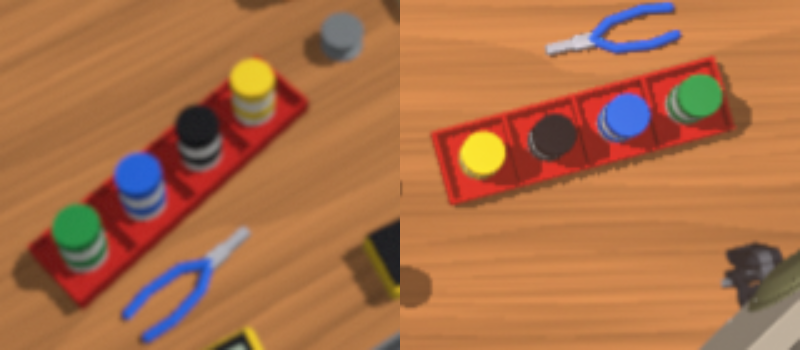

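In the red rack, from left to right, are yellow (483,153), black (553,136), blue (625,117) and green (698,97). All are upright in their own places, and the gripper is clear.

```bash
python3 -c "
from rig import ctrl
print(ctrl.finish_job())"
```

```text
the job is handed in; nothing more can be done
None
```

All four jars stand upright in the red rack in reverse order, left to right yellow, black, blue, green; the job was handed in at about 26 s.

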